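# Nudge a sconce wall plate onto the fixture's pins

## Robot

A 6-joint arm with a two-finger parallel gripper is mounted at the origin on the work surface. World frame = base frame: x ahead of the robot, y to its left, z up, the work surface at z = 0. Lengths are in m, angles in rad, forces in N, time in s.
With the tool pointing down it reaches from about 0.25 to 0.725 m from the base axis. Payload 4 kg.
Tool frame: the origin (TCP) lies on the centre line of the jaws, within the pads' length; the fingertips stand 11 mm ahead of it and the grasp point (between the pads) lies 8 mm behind it (bot.nose_length is the distance from the TCP to the fingertips, in m); z points along the fingers, y is the direction in which the jaws open and shut (so a half turn about z gives the same grasp; the last joint's range is limited). The gripper opens to 85 mm and grips with 20 to 120 N. Pads are 22 mm wide; open, the fingers measure 114 mm over their backs; the gripper's body (76 mm by 85 mm) begins 54 mm behind the grasp point. The pads swing forward as they close: fully open they stand 13 mm farther back than shut.
Start: joints at [1.142, 0.241, 0.005, 1.335, 0, 1.571], TCP at [0.208, 0.455, 0.242] pointing down, gripper open.
Joint ranges: [-2.72, 2.72], [-1.05, 1.87], [-1.09, 1.28], [-1.99, 2.15], [-1.42, 1.44], [-3.14, 3.14]. Speed limits (rad/s): [2.79, 2.79, 3.14, 3.14, 3.14, 3.14].

## Interface

Orientations are given as a unit quaternion [x, y, z, w].
In Python, from workcell import bot gives the robot as it stands.
- The arm moves only by the tool play_rows, never from a script. Its argument "plan" is one flat list of numbers, 6 for each row, row after row: the shift along the tool's x, y, z in mm, then the turn, a rotation vector about the tool's x, y, z in rad. A call has 1 to 20 rows; each row shifts and turns the commanded pose from where the row before left it, along the tool's axes as they then stand; what a row does not reach is not made up. A row lasts 1/8 s, in which the tool goes at most 62.5 mm and 10.7 degrees, less where a joint would pass 70% of its speed; a pose out of reach is approached as far as the arm can. A call with a gripper value outside its range is refused whole. "hand" is the opening in per cent of the stroke, from 0 (shut) to 100 (fully open), set as the call begins (left out, the last holds). The fingers move at their own pace and stop on an object; the grip force is fixed at half the most. Time passes only in rows, so rows that do not move let the fingers close. It gives the time, the measured TCP pose, the force and the opening at its end, in the units of the state.
- bot.get_obs(): the state, without advancing time (a new reading comes with each control period).
- bot.camera(name): name is "scene" or "top" or "wrist"; returns a dict with "frame" (384x512x3 uint8, blue, green, red), "range_z" (384x512 float32, m along the optical axis (not along the pixel's ray), 0 where there is no reading), "K" (3x3 intrinsics, pixels), "cam_to_world" (4x4, takes a point from camera to world coordinates). Camera axes: x right, y down, z forward; pixel columns grow to the right and rows downward; lengths in m; the calibration is good to about 2 mm. A picture is of the moment at which its call begins.
- bot.job_done(): hands the job in, once; it reports no verdict.
Trained networks look in the newest picture that a camera, given by its name, has taken for a name from the list of things; names that differ only in an ending like _2 or _b are one class to them, and where a whole thing is asked for, a point or a joint stands for the part that bears it (a point fixed in the world has none). Each returns a list of dicts, best first, with "p" (0 to 1); they miss things now and then, are a little off and sometimes report something else, mostly with a low value. They report only what shows in the picture. A call takes as long as a camera call. They do not tell look-alikes from the thing itself.
- bot.outline_of(query, camera): "mask" (384x512 bool, what is visible of it) and "point" ([row, column] in pixels, amid what is visible of it).
The state is a dict: "clock": time; "joint_pos": joint angles; "joint_vel": joint speeds; "tau": joint torques, N m; "eef_pos": TCP position; "tool_rot": TCP orientation; "ft_force": force on the tool from outside, world axes, zero at the start; "ft_torque": the same for the moment, N m; "grip_width": finger opening in m.
Only numpy, scipy, OpenCV 4.12 (cv2) and the standard library are available. Lean on these libraries where they do the work, as an engineer would, in place of code of your own. Each camera call takes 0.05 s, during which the arm holds its last target.

## Task

The brass wall plate of a candle sconce has been left askew on the aluminium holding fixture, one long edge propped up on the fixture's two locating pins. Push it sideways with the fingertips until both its holes drop over the pins and it lies flat on the fixture. Only push it, do not lift it, and leave the jar, ornament, brush and dish near by where they are.

Things in the scene. Friction and masses are not known exactly. Their poses are not given: they have to be found in the camera images.
- fixture: Fixed aluminium bed, 180 (x) x 280 (y) x 12 mm, flat on the table; origin at the centre of its underside, bed's top at z = +12 mm. Two steel locating pins stand on it at x = +35, y = -62 and +62 mm, at first hidden by the plate. A thin dark scribed outline centred on the bed, 112 x 166 mm, marks the plate's home.
- pin0 (a point): Top of the pin at y = -62 mm of the fixture, 9 mm above the bed, 21 mm above the table; axes as the fixture's. Both pins: diameter 10 mm for the first 5 mm of height, then tapering to a 5 mm flat top.
- pin1 (a point): Top of the pin at y = +62 mm of the fixture, 21 mm above the table; axes as the fixture's.
- plate: Loose brass plate, 110 (x) x 164 (y) x 6 mm, about 0.6 kg, with a low round dome (84 mm wide, 6 mm high) on top; origin at the centre of its underside, z up. Two 13 mm through holes at x = +35, y = -62 and +62 mm. Home: origin and axes over the fixture's, underside on the bed, pins 3 mm proud of it. Slides when an edge is pushed with some 3 to 10 N.
- hole0 (a point): Centre, at the top face, of the plate's hole at y = -62 mm; 6 mm above the underside. At first the plate is off its home 14 to 30 mm to the fixture's +y and 4 to 12 mm to its -x, turned up to 0.07 rad, its -x long edge resting on the bed and its +x part on the pin tops (tilt about 0.095 rad).
- hole1 (a point): Centre, at the top face, of the plate's hole at y = +62 mm; 6 mm above the underside.
- jar: Amber glass jar, 52 mm wide, 62 mm tall, standing beyond the fixture's +x side; origin under its centre. Leave alone.
- ornament: White turned plaster ornament, 54 mm wide, 45 mm tall, standing beyond the fixture's +x side; origin under its centre. Leave alone.
- brush: Brush 170 mm long lying on the table beyond the fixture's -y end. Leave alone.
- dish: White ceramic dish, 70 mm wide, 30 mm tall, on the table off the fixture's -y end; origin under its centre. Leave alone.
Things that resemble listed ones, but are neither listed nor needed, are in the scene too. Of the things that look like the plate, the largest one is meant.

How it is judged:
At the end, for the whole second after the job is handed in: Both holes are over their pins (each hole's centre within 4 mm of its pin's axis, level), the plate lies flat on the bed (underside within 1.5 mm of it, tilt under 0.02 rad) and at rest (horizontal distance between hole0 and pin0 below 0.004 m and horizontal distance between hole1 and pin1 below 0.004 m and z of plate in the frame of fixture below 0.0135 m and angle between plate's own z axis and vertical below 0.02 rad and linear speed of plate below 0.01 m/s); the robot touches nothing.
It fails at once if the plate is lifted: its centre's underside more than 13 mm above the bed (the pins are 9 mm tall) (z of plate in the frame of fixture above 0.025 m).
It fails at once if the plate is tipped by more than 0.25 rad (angle between plate's own z axis and vertical above 0.25 rad).
It fails at once if the jar, ornament, brush or dish is moved by more than 20 mm or one of them is tipped (distance of any of jar, ornament, brush, dish from where it was at the start of the episode above 0.02 m or angle between any of jar, ornament, dish's own z axis and vertical above 0.5 rad).
It also fails if it takes over 51 s, if anything falls off the work surface, if the arm or the gripper's body presses on something with over 40 N, if the wrist force passes 120 N, or if a joint passes its speed limit or range.

## Working session

There is one attempt and no reset: what is moved stays moved. The work goes in short steps, Python scripts to look and compute and a tool call to move; the robot and the scene stay as the last step left them, time stands still between calls to the robot, and variables do not carry over. Pictures are saved under pics/ and viewed, and the job is handed in when it is done.

Besides the shell and the picture viewer there is one more tool, called as name(argument=value, ...) on one line, values as JSON. play_rows: Moves the arm, as the interface text tells. Its arguments: {"type":"object","properties":{"plan":{"type":"array","items":{"type":"number"}},"hand":{"type":"number"}},"required":["plan"]}

```bash
mkdir -p pics; ls
cat > h.py <<'E'
from workcell import bot
import numpy as np, cv2
def shot(cam,name):
    c=bot.camera(cam); cv2.imwrite('pics/%s.png'%name,c['frame']); np.savez('pics/%s.npz'%name,**{k:np.array(v) for k,v in c.items()}); return c
def pts(c):
    z=c['range_z']; K=c['K']; v,u=np.indices(z.shape)
    P=np.stack([(u-K[0,2])/K[0,0]*z,(v-K[1,2])/K[1,1]*z,z,np.ones_like(z)],-1)
    W=(P@np.array(c['cam_to_world']).T)[...,:3]; W[z<=0]=np.nan; return W
E
python3 - <<'E'
from h import *
for n in ['top','scene','wrist']:
    c=shot(n,n+'0')
    for q in ['plate','fixture','jar','ornament','brush','dish']:
        r=bot.outline_of(q,n)
        W=pts(c)
        for d in r:
            m=np.array(d['mask'])
            print(n,q,round(d['p'],2),d['point'],m.sum(),np.nanmedian(W[m],0).round(3))
print(bot.get_obs())
E
```

```text
pics
top plate 0.96 [218.4, 129.1] 1658 [0.495 0.303 0.008]
top plate 0.83 [279.6, 260.4] 1736 [ 0.349 -0.009  0.008]
top plate 0.58 [180.9, 245.7] 3238 [0.578 0.027 0.024]
top fixture 0.97 [168.5, 273.6] 4986 [ 0.606 -0.019  0.011]
top jar 0.97 [102.8, 252.5] 474 [0.762 0.003 0.059]
top ornament 0.74 [121.3, 216.8] 353 [0.726 0.092 0.04 ]
top brush 0.92 [119.1, 343.1] 850 [ 0.723 -0.225  0.017]
top dish 0.8 [190.8, 350.3] 680 [ 0.549 -0.226  0.015]
scene plate 0.96 [217.4, 272.1] 2645 [0.594 0.032 0.024]
scene plate 0.82 [232.4, 419.0] 1635 [0.504 0.305 0.007]
scene plate 0.56 [167.0, 282.3] 753 [ 0.356 -0.005  0.007]
scene plate 0.53 [241.3, 106.4] 1312 [ 0.742 -0.217  0.016]
scene fixture 0.71 [235.4, 251.7] 6058 [0.638 0.012 0.011]
scene fixture 0.55 [219.9, 264.4] 2686 [0.594 0.032 0.024]
scene jar 0.95 [275.8, 213.8] 1514 [0.788 0.009 0.042]
scene ornament 0.56 [283.0, 278.6] 959 [0.749 0.097 0.028]
scene brush 0.79 [241.1, 107.3] 1301 [ 0.741 -0.218  0.016]
scene dish 0.55 [185.5, 158.9] 596 [ 0.54  -0.226  0.019]
wrist plate 0.95 [339.7, 236.7] 506 [0.449 0.316 0.008]
{'clock': 1.05, 'joint_pos': array([1.14200171e+00, 2.40614065e-01, 4.96637939e-03, 1.33520870e+00,
       6.33701989e-06, 1.57078943e+00]), 'joint_vel': array([ 7.45388717e-05,  9.41429982e-04, -3.79101779e-04,  1.50704031e-03,
       -4.53757117e-04, -1.42686050e-03]), 'tau': array([-9.44035964e-04, -3.72218978e+01,  2.52697742e+01,  1.26484130e-03,
        3.28565058e-06,  1.23607049e-05]), 'eef_pos': array([0.20787744, 0.45471641, 0.24228657]), 'tool_rot': array([ 2.12755209e-01,  9.77105532e-01, -2.86659503e-05, -9.48469419e-06]), 'ft_force': array([0.45065487, 0.48458894, 0.18403908]), 'ft_torque': array([0.03451845, 0.01566236, 0.01774895]), 'grip_width': 0.08529470719427197}
```

Run:
```python
import cv2
a=cv2.imread('pics/top0.png'); cv2.imwrite('pics/top0z.png',cv2.resize(a[80:300,160:400],None,fx=3,fy=2.7,interpolation=cv2.INTER_CUBIC)[:600])
```

```text
(no output)
```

View pics/top0.png

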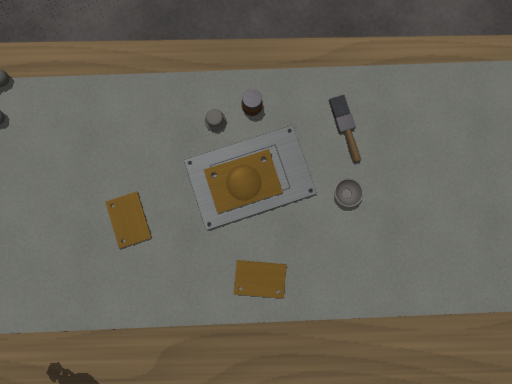

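View pics/scene0.png

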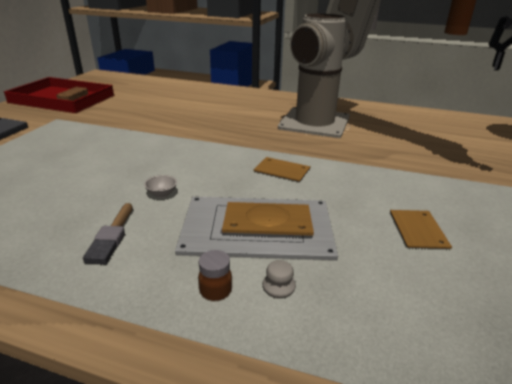

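View pics/top0z.png

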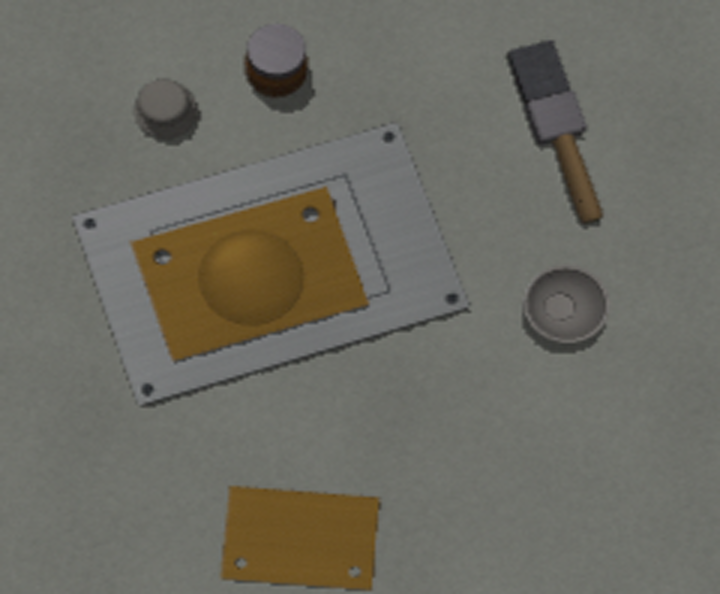

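Run:
```python
from h import *
from scipy.spatial.transform import Rotation as R
o=bot.get_obs()
c=dict(np.load('pics/wrist0.npz')); T=np.eye(4);T[:3,:3]=R.from_quat(o['tool_rot']).as_matrix();T[:3,3]=o['eef_pos']
print((np.linalg.inv(T)@c['cam_to_world']).round(3)); print(T.round(3)); print(c['K'])
c=dict(np.load('pics/top0.npz')); W=pts(c); print(c['K'],c['cam_to_world'].round(3))
hsv=cv2.cvtColor(c['frame'],cv2.COLOR_BGR2HSV)
z=W[...,2]
m=(z>0.007)&(z<0.04)&(abs(W[...,0]-0.59)<.16)&(abs(W[...,1]-0.0)<.19)
n,l,s,ce=cv2.connectedComponentsWithStats(m.astype(np.uint8))
k=1+np.argmax(s[1:,4]); m=l==k; print(s[k])
r=cv2.minAreaRect(W[m][:,:2].astype(np.float32)*1000); print('fixture',r,cv2.boxPoints(r))
b=m&(hsv[...,1]>130)
r=cv2.minAreaRect(W[b][:,:2].astype(np.float32)*1000); print('plate',r,cv2.boxPoints(r))
P=W[b];
```

```text
[[-0.001 -0.949 -0.315  0.08 ]
 [ 1.    -0.001 -0.     0.001]
 [-0.    -0.315  0.949 -0.131]
 [ 0.     0.     0.     1.   ]]
[[-0.909  0.416 -0.     0.208]
 [ 0.416  0.909 -0.     0.455]
 [ 0.    -0.    -1.     0.242]
 [ 0.     0.     0.     1.   ]]
[[298.15911876   0.         253.69532317]
 [  0.         298.15911876 193.87143759]
 [  0.           0.           1.        ]]
[[411.10675446   0.         254.7189375 ]
 [  0.         411.10675446 189.34134625]
 [  0.           0.           1.        ]] [[-0.021 -0.991  0.131  0.431]
 [-1.     0.019 -0.013  0.011]
 [ 0.01  -0.131 -0.991  0.991]
 [ 0.     0.     0.     1.   ]]
[ 184  125  133  105 8400]
fixture ((592.2681274414062, 10.199600219726562), (180.26025390625, 280.3473815917969), 17.122838973999023) [[ 464.8628   117.62396]
 [ 547.4031  -150.29721]
 [ 719.67346  -97.22476]
 [ 637.1332   170.69641]]
plate ((580.0068359375, 25.9722900390625), (108.38198852539062, 161.9871063232422), 16.84961700439453) [[504.66547  87.78086]
 [551.6192  -67.25196]
 [655.3482  -35.83628]
 [608.3945  119.19654]]
```

play_rows(plan=[-38,-24,3.5,0,0,0,-38,-24,3.5,0,0,0,-38,-24,3.5,0,0,0,-38,-24,3.5,0,0,0,-38,-24,3.5,0,0,0,-38,-24,3.5,0,0,0,-38,-24,3.5,0,0,0,-38,-24,3.5,0,0,0,-38,-24,3.5,0,0,0,-38,-24,3.5,0,0,0,-38,-24,3.5,0,0,0,-38,-24,3.5,0,0,0,0,0,0,0,0,-0.146,0,0,0,0,0,-0.146,0,0,0,0,0,-0.146,0,0,0,0,0,-0.146,0,0,0,0,0,-0.146,0,0,0,0,0,0], hand=60)

```text
clock: 3.3
eef_pos: [0.5029, 0.0032, 0.2003]
tool_rot: [-0.149, 0.989, -0.0, 0.0]
ft_force: [-0.3, 0.3, -0.0]
grip_width: 0.0514
```

Run:
```python
from h import *
shot('wrist','w1'); o=bot.get_obs(); print(o, bot.nose_length)
```

```text
{'clock': 3.35, 'joint_pos': array([ 6.40640321e-03,  2.68624676e-01, -6.90219932e-02,  1.23317934e+00,
       -2.28340088e-05, -2.92336874e-01]), 'joint_vel': array([ 0.0002774 ,  0.00031521, -0.00016533, -0.00046901,  0.00122317,
        0.00183871]), 'tau': array([-6.32328112e-03, -3.78815889e+01,  2.45748192e+01,  9.53689996e-04,
       -4.85487144e-04, -7.00638397e-02]), 'eef_pos': array([0.50285312, 0.00321484, 0.20029887]), 'tool_rot': array([-1.48816798e-01,  9.88864784e-01, -9.18595737e-06, -1.63165657e-05]), 'ft_force': array([-0.45777214,  0.41898219, -0.32288004]), 'ft_torque': array([ 0.00230135, -0.01478621,  0.01729767]), 'grip_width': 0.050913978795526754} 0.011
```

View pics/w1.png

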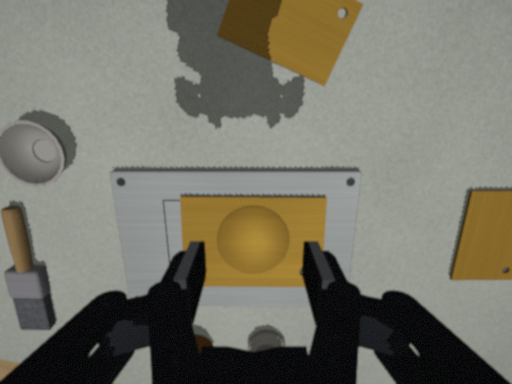

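```bash
cat >> h.py <<'E'
def fit(c,dbg=False,loc=None):
    """plate and fixture by rects in world mm"""
    W=pts(c); hsv=cv2.cvtColor(c['frame'],cv2.COLOR_BGR2HSV); z=W[...,2]
    m=(z>0.007)&(z<0.035)&(abs(W[...,0]-0.59)<.16)&(abs(W[...,1]-0.01)<.19)
    n,l,s,ce=cv2.connectedComponentsWithStats(m.astype(np.uint8)); m=l==1+np.argmax(s[1:,4])
    b=m&(hsv[...,1]>130)
    n,l,s,ce=cv2.connectedComponentsWithStats(b.astype(np.uint8)); b=l==1+np.argmax(s[1:,4])
    return W,m,b
def edges(P,a0,c0,w,name):
    """P Nx2 mm. in frame (c0,a0); fit lines to extreme points for each side seen"""
    ca,sa=np.cos(a0),np.sin(a0); q=(P-c0)@np.array([[ca,-sa],[sa,ca]])
    out={}
    for ax,o in ((0,1),(1,0)):
        bins=np.round(q[:,o]/2).astype(int)
        for sg in(-1,1):
            e=[]
            for k in np.unique(bins):
                if abs(k*2)>w[o]/2-8: continue
                v=q[bins==k]; j=np.argmax(sg*v[:,ax]); e.append((v[j,o],v[j,ax]))
            e=np.array(e); e=e[abs(e[:,1]-np.median(e[:,1]))<4]
            p=np.polyfit(e[:,0],e[:,1],1); out['xy'[ax]+'-+'[sg>0]]=(round(float(np.polyval(p,0)),1),round(float(p[0]),4),len(e))
    print(name,out)
E
python3 - <<'E'
from h import *
a=np.deg2rad(17.12)
for n in ['w1','top0']:
    c=dict(np.load('pics/%s.npz'%n)); W,m,b=fit(c)
    edges(W[m][:,:2]*1000,a,np.array([592.3,10.2]),(180,280),n+' fixture')
    edges(W[b][:,:2]*1000,a,np.array([592.3,10.2]),(110,164),n+' plate')
    q=W[b]; print(np.percentile(q[:,2],[1,20,50,80,99]).round(4), 'bed z',np.nanmedian(W[m&~b][:,2]))
E
```

```text
w1 fixture {'x-': (-88.2, 0.0, 133), 'x+': (89.8, 0.0013, 72), 'y-': (-139.8, 0.0021, 81), 'y+': (138.0, -0.001, 68)}
w1 plate {'x-': (-59.8, 0.0051, 69), 'x+': (47.9, 0.0071, 58), 'y-': (-62.0, -0.0171, 25), 'y+': (98.6, -0.0091, 25)}
[0.0168 0.0193 0.0238 0.0273 0.0302] bed z 0.011602390363256276
top0 fixture {'x-': (-88.5, -0.0028, 132), 'x+': (87.8, -0.002, 129), 'y-': (-137.9, 0.0027, 80), 'y+': (138.3, -0.0008, 83)}
top0 plate {'x-': (-59.7, 0.0055, 68), 'x+': (45.2, 0.0064, 67), 'y-': (-60.5, 0.0024, 46), 'y+': (98.2, -0.0124, 47)}
[0.0152 0.0195 0.0238 0.0269 0.0311] bed z 0.011134465823646078
```

play_rows(plan=[0,0,32,0,0,0,0,0,32,0,0,0,0,0,32,0,0,0,0,0,32,0,0,0,0,0,32,0,0,0,0,0,6,0,0,0,0,0,4,0,0,0,0,0,2,0,0,0,0,0,0,0,0,0])

```text
clock: 4.47
eef_pos: [0.5036, 0.0032, 0.0292]
tool_rot: [-0.15, 0.989, -0.0, 0.001]
ft_force: [0.5, 0.9, -0.4]
grip_width: 0.051
```

Run:
```python
from h import *
c=shot('scene','s2'); cv2.imwrite('pics/s2z.png',cv2.resize(c['frame'][130:270,170:350],None,fx=4,fy=4,interpolation=cv2.INTER_CUBIC));
```

```text
(no output)
```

View pics/s2z.png

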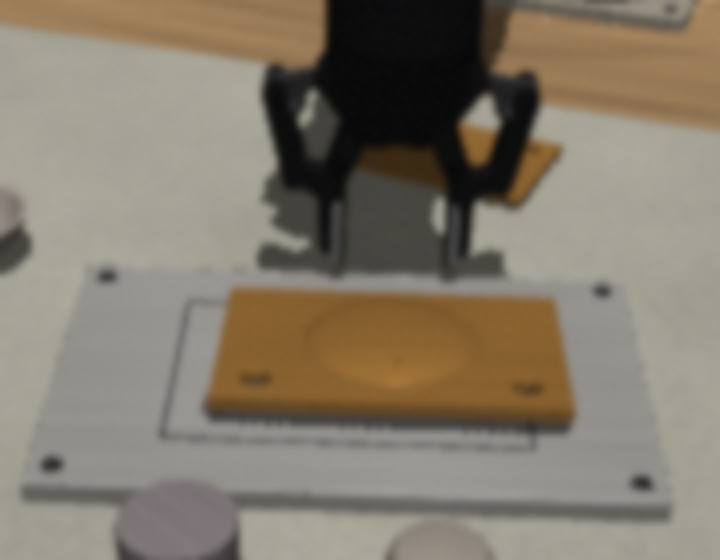

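Tips hover just above the bed, behind the plate's −x edge (crop y≈275 for the tips, 290 for the edge). I'll probe downward in 2 mm steps.

play_rows(plan=[0,0,2,0,0,0,0,0,2,0,0,0,0,0,2,0,0,0,0,0,0,0,0,0])

```text
clock: 5.03
eef_pos: [0.5026, 0.0032, 0.0221]
tool_rot: [-0.15, 0.989, 0.0, -0.0]
ft_force: [0.2, 0.0, 1.0]
grip_width: 0.0514
```

play_rows(plan=[0,0,1.5,0,0,0,0,0,1.5,0,0,0,0,0,0,0,0,0])

```text
clock: 5.4
eef_pos: [0.5029, 0.0032, 0.0198]
tool_rot: [-0.15, 0.989, -0.0, 0.0]
ft_force: [-2.2, -0.3, 4.0]
grip_width: 0.0513
```

play_rows(plan=[0,0,-2.5,0,0,0,-4,0,0,0,0,0,-4,0,0,0,0,0,-3,0,0,0,0,0,-2,0,0,0,0,0,0,0,0,0,0,0])

```text
clock: 6.15
eef_pos: [0.5154, 0.0071, 0.0217]
tool_rot: [-0.15, 0.989, 0.0, -0.0]
ft_force: [-0.3, 0.4, -0.2]
grip_width: 0.0512
```

play_rows(plan=[-1,0,0,0,0,0,-1,0,0,0,0,0,0,0,0,0,0,0])

```text
clock: 6.52
eef_pos: [0.5173, 0.0077, 0.0219]
tool_rot: [-0.15, 0.989, -0.0, 0.0]
ft_force: [-0.0, 1.0, 0.4]
grip_width: 0.0516
```

play_rows(plan=[-1,0,0,0,0,0,-1,0,0,0,0,0,0,0,0,0,0,0])

```text
clock: 6.9
eef_pos: [0.5181, 0.008, 0.0216]
tool_rot: [-0.15, 0.989, -0.0, -0.001]
ft_force: [-3.2, -1.3, 1.4]
grip_width: 0.0512
```

play_rows(plan=[-1,0,0,0,0,0,-1,0,0,0,0,0,-1,0,0,0,0,0,-1,0,0,0,0,0,-1,0,0,0,0,0,0,0,0,0,0,0])

```text
clock: 7.65
eef_pos: [0.5241, 0.0099, 0.0217]
tool_rot: [-0.15, 0.989, 0.0, 0.0]
ft_force: [-1.8, -1.0, 0.0]
grip_width: 0.0512
```

```bash
cat >> h.py <<'E'
def rep(name,cam='top'):
    c=shot(cam,name); a=np.deg2rad(17.12); W,m,b=fit(c)
    edges(W[m][:,:2]*1000,a,np.array([592.3,10.2]),(180,280),'fixture')
    edges(W[b][:,:2]*1000,a,np.array([592.3,10.2]),(110,164),'plate')
    o=bot.get_obs(); d=(o['eef_pos'][:2]-[.5923,.0102])*1000
    print('tcp fix',(np.cos(a)*d[0]+np.sin(a)*d[1]).round(1),(-np.sin(a)*d[0]+np.cos(a)*d[1]).round(1),'z',o['eef_pos'][2].round(4),o['ft_force'].round(1),o['clock'])
    P=W[b]; 
    cv2.imwrite('pics/%sz.png'%name,cv2.resize(c['frame'][110:240,170:330],None,fx=4,fy=4,interpolation=cv2.INTER_CUBIC) if cam=='top' else c['frame'])
E
python3 - <<'E'
from h import *
rep('t3')
rep('w3','wrist')
E
```

```text
fixture {'x-': (66.4, 0.1371, 10), 'x+': (87.9, 0.0003, 81), 'y-': (-137.7, 0.0038, 80), 'y+': (-82.4, -0.0795, 17)}Traceback (most recent call last):
  File "<stdin>", line 2, in <module>
  File "h.py", line 34, in rep
    edges(W[b][:,:2]*1000,a,np.array([592.3,10.2]),(110,164),'plate')
    ~~~~~^^^^^^^^^^^^^^^^^^^^^^^^^^^^^^^^^^^^^^^^^^^^^^^^^^^^^^^^^^^^
  File "h.py", line 28, in edges
    e=np.array(e); e=e[abs(e[:,1]-np.median(e[:,1]))<4]
                           ~^^^^^
IndexError: too many indices for array: array is 1-dimensional, but 2 were indexed
```

play_rows(plan=[8,0,0,0,0,0,8,0,0,0,0,0,0,0,-40,0,0,0,0,0,-50,0,0,0,0,0,-50,0,0,0,0,0,0,0,0,0])

```text
clock: 8.45
eef_pos: [0.5121, 0.005, 0.1669]
tool_rot: [-0.15, 0.989, -0.001, 0.006]
ft_force: [1.0, 0.4, -0.2]
grip_width: 0.0514
```

Run:
```python
from h import *
rep('w3','wrist')
```

```text
fixture {'x-': (-88.2, 0.0001, 133), 'x+': (89.8, -0.0012, 69), 'y-': (-139.9, 0.0005, 69), 'y+': (137.9, -0.0009, 68)}
plate {'x-': (-53.7, -0.0021, 69), 'x+': (54.0, -0.0034, 58), 'y-': (-24.4, -0.2992, 7), 'y+': (61.0, 0.2972, 7)}
tcp fix -79.8 19.2 z 0.1643 [-0.4  0.3 -0.9] 8.5
```

View pics/w3.png

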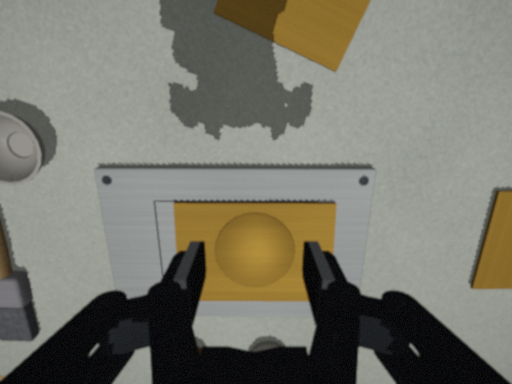

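play_rows(plan=[-16,21,0,0,0,0,-16,21,0,0,0,0,-16,21,0,0,0,0,-16,21,0,0,0,0,-16,21,0,0,0,0,0,0,0,0,0,0.157,0,0,0,0,0,0.157,0,0,0,0,0,0.157,0,0,0,0,0,0.157,0,0,0,0,0,0.157,0,0,0,0,0,0.157,0,0,0,0,0,0.157,0,0,0,0,0,0.157,0,0,0,0,0,0.157,0,0,0,0,0,0.157,0,0,0,0,0,0])

```text
clock: 10.5
eef_pos: [0.5529, 0.1288, 0.1602]
tool_rot: [0.592, 0.806, -0.001, -0.001]
ft_force: [-0.3, 0.2, 0.1]
grip_width: 0.0513
```

Run:
```python
from h import *
try: rep('w4','wrist')
finally: print(bot.get_obs())
```

```text
fixture {'x-': (-70.8, -0.0283, 31), 'x+': (68.9, 0.0364, 23), 'y-': (-77.4, -0.0084, 33), 'y+': (139.7, 0.001, 83)}
plate {'x-': (-51.9, -0.003, 69), 'x+': (53.8, -0.0088, 43), 'y-': (-60.8, -0.0004, 47), 'y+': (101.6, -0.0002, 47)}
tcp fix -2.6 124.9 z 0.1604 [-0.3  0.1 -0. ] 10.55
{'clock': 10.55, 'joint_pos': array([2.28722419e-01, 4.21450952e-01, 4.48867364e-02, 1.19644878e+00,
       1.07174781e-04, 1.49490419e+00]), 'joint_vel': array([-7.60685314e-05, -5.26256284e-03,  1.11901890e-02,  3.83531404e-03,
        2.73080334e-04,  1.13697687e-03]), 'tau': array([-2.33191204e-04, -4.47676599e+01,  2.42305398e+01,  3.67726665e-03,
        1.45476737e-03,  7.48381088e-02]), 'eef_pos': array([0.55305041, 0.12878019, 0.1604463 ]), 'tool_rot': array([ 5.91639143e-01,  8.06202141e-01, -8.06362722e-04, -7.62267531e-04]), 'ft_force': array([-0.25446615,  0.09941095, -0.02794993]), 'ft_torque': array([-0.01376037,  0.05679205,  0.03814108]), 'grip_width': 0.05124478096152859}
```

View pics/w4.png

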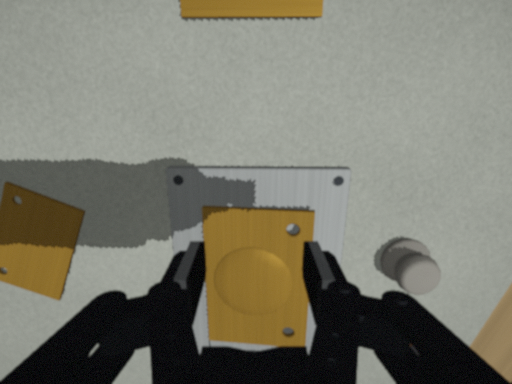

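play_rows(plan=[0,0,32,0,0,0,0,0,32,0,0,0,0,0,32,0,0,0,0,0,25,0,0,0,0,0,12,0,0,0,0,0,4,0,0,0,0,0,0,0,0,0])

```text
clock: 11.42
eef_pos: [0.5543, 0.1291, 0.0253]
tool_rot: [0.592, 0.806, 0.0, 0.0]
ft_force: [0.1, 0.7, -0.7]
grip_width: 0.0515
```

play_rows(plan=[0,0,1,0,0,0,-4,0,0,0,0,0,-3,0,0,0,0,0,-3,0,0,0,0,0,0,0,0,0,0,0])

```text
clock: 12.05
eef_pos: [0.5569, 0.1191, 0.0238]
tool_rot: [0.593, 0.805, 0.0, 0.0]
ft_force: [-0.0, 1.5, -0.4]
grip_width: 0.0515
```

play_rows(plan=[-1,0,0,0,0,0,-1,0,0,0,0,0,-1,0,0,0,0,0,-1,0,0,0,0,0,0,0,0,0,0,0])

```text
clock: 12.68
eef_pos: [0.5577, 0.1162, 0.0238]
tool_rot: [0.592, 0.806, 0.0, -0.001]
ft_force: [-1.5, 3.2, -0.8]
grip_width: 0.0517
```

Run:
```python
from h import *
try: rep('t5')
except Exception as e: print(e)
```

```text
fixture {'x-': (-88.5, -0.0017, 113), 'x+': (87.9, -0.0004, 104), 'y-': (-137.7, -0.0001, 82), 'y+': (80.4, -0.0338, 24)}
plate {'x-': (-53.5, -0.0001, 69), 'x+': (51.6, -0.0015, 69), 'y-': (-60.4, 0.0025, 47), 'y+': (80.5, -0.0448, 14)}
tcp fix -1.8 111.5 z 0.0238 [-0.5  2.2  0.4] 12.725
```

play_rows(plan=[-1.5,0,0,0,0,0,-1.5,0,0,0,0,0,-1.5,0,0,0,0,0,-1.5,0,0,0,0,0,-1.5,0,0,0,0,0,-1.5,0,0,0,0,0,-1.5,0,0,0,0,0,-1.5,0,0,0,0,0,0,0,0,0,0,0])

```text
clock: 13.85
eef_pos: [0.5617, 0.1038, 0.0237]
tool_rot: [0.593, 0.805, -0.0, 0.0]
ft_force: [-1.2, 1.3, -0.5]
grip_width: 0.0518
```

Run:
```python
from h import *
try: rep('t6')
except Exception as e: print(e)
```

```text
fixture {'x-': (-88.6, -0.0022, 104), 'x+': (87.8, -0.0019, 95), 'y-': (-137.6, 0.0004, 81), 'y+': (65.8, -0.0815, 17)}
plate {'x-': (-53.5, 0.0039, 73), 'x+': (51.5, 0.0015, 68), 'y-': (-73.2, 0.0041, 47), 'y+': (65.9, -0.1122, 17)}
tcp fix -1.7 98.4 z 0.0238 [-0.2  1.9  0.1] 13.9
```

View pics/t6z.png

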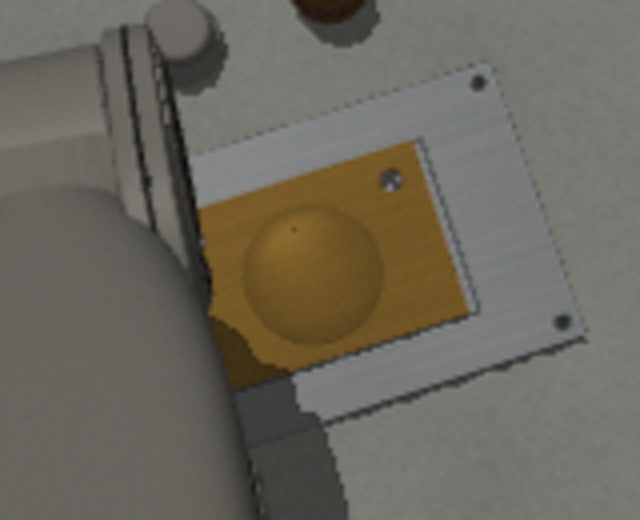

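play_rows(plan=[-1,0,0,0,0,0,-1,0,0,0,0,0,-1,0,0,0,0,0,0,0,0,0,0,0])

```text
clock: 14.4
eef_pos: [0.563, 0.1007, 0.024]
tool_rot: [0.593, 0.805, -0.0, 0.001]
ft_force: [0.2, 1.0, -0.7]
grip_width: 0.0511
```

play_rows(plan=[-1,0,0,0,0,0,0,0,0,0,0,0])

```text
clock: 14.65
eef_pos: [0.5629, 0.1001, 0.0239]
tool_rot: [0.593, 0.805, 0.0, 0.0]
ft_force: [0.1, -0.2, -0.6]
grip_width: 0.051
```

Run:
```python
from h import *
try: rep('t7')
except Exception as e: print(e)
c=shot('scene','s7'); cv2.imwrite('pics/s7z.png',cv2.resize(c['frame'][150:290,170:350],None,fx=4,fy=4,interpolation=cv2.INTER_CUBIC));
```

```text
fixture {'x-': (-88.5, -0.0038, 100), 'x+': (87.8, -0.0011, 91), 'y-': (-137.8, 0.001, 81), 'y+': (61.7, -0.0702, 34)}
plate {'x-': (-53.2, 0.0186, 71), 'x+': (52.6, 0.0189, 65), 'y-': (-79.3, -0.0311, 47), 'y+': (61.0, -0.0835, 33)}
tcp fix -1.6 94.6 z 0.0239 [ 0.1  0.5 -0. ] 14.7
```

View pics/s7z.png

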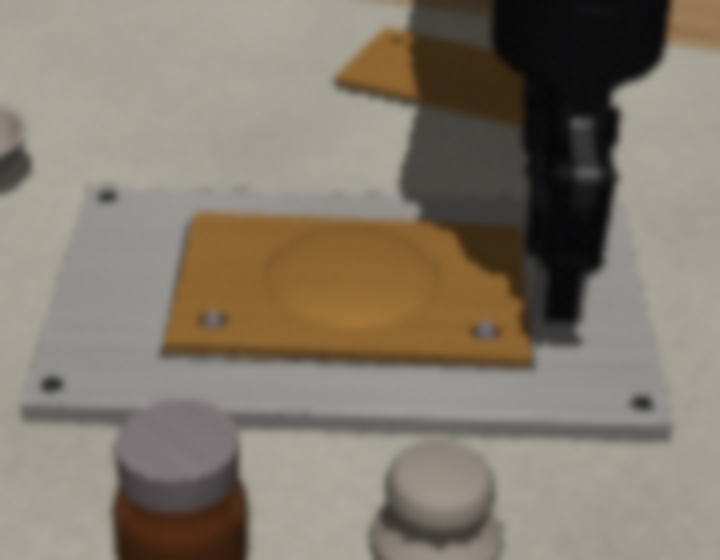

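play_rows(plan=[6,0,0,0,0,0,8,0,0,0,0,0,4,0,-20,0,0,0,10,0,-50,0,0,0,20,0,-50,0,0,0,40,0,-20,0,0,0,50,0,0,0,0,0,50,0,0,0,0,0,0,0,0,0,0,0])

```text
clock: 15.88
eef_pos: [0.5052, 0.2836, 0.1638]
tool_rot: [0.59, 0.807, 0.0, -0.0]
ft_force: [0.1, -1.4, 0.0]
grip_width: 0.0512
```

Run:
```python
from h import *
for n,cam in (('t8','top'),('s8','scene')):
    try: rep(n,cam)
    except Exception as e: print(e)
    c=dict(np.load('pics/%s.npz'%n)); W,m,b=fit(c); a=np.deg2rad(17.12)
    P=W.reshape(-1,3).copy()*1000; P[:,:2]=(P[:,:2]-[592.3,10.2])@np.array([[np.cos(a),-np.sin(a)],[np.sin(a),np.cos(a)]])
    for nm,mm in(('bed',(m&~b)),('plate',b)):
        q=P[mm.ravel()]
        q=q[np.isfinite(q).all(1)]
        k=(np.hypot(q[:,0],q[:,1])>47)&(abs(q[:,0])<50)&(abs(q[:,1])<77) if nm=='plate' else (abs(q[:,0])<85)&(abs(q[:,1])<135)&((abs(q[:,0])>62)|(abs(q[:,1])>90))
        q=q[k]; A=np.c_[q[:,:2],np.ones(len(q))]; s=np.linalg.lstsq(A,q[:,2],rcond=None)[0]
        r=abs(q[:,2]-A@s)<2; s=np.linalg.lstsq(A[r],q[r,2],rcond=None)[0]; print(n,nm,s.round(4),len(q))
c=dict(np.load('pics/s8.npz')); cv2.imwrite('pics/s8z.png',cv2.resize(c['frame'][150:290,170:350],None,fx=4,fy=4,interpolation=cv2.INTER_CUBIC));
```

```text
fixture {'x-': (-88.5, -0.0027, 131), 'x+': (87.8, -0.0005, 132), 'y-': (-137.6, 0.001, 83), 'y+': (138.2, -0.0012, 83)}
plate {'x-': (-53.2, 0.0171, 75), 'x+': (52.6, 0.0175, 74), 'y-': (-79.2, -0.0319, 47), 'y+': (80.0, -0.0177, 47)}
tcp fix -2.8 285.0 z 0.1637 [ 0.6 -1.2  0.2] 15.925
t8 bed [-9.00000e-04 -4.00000e-04  1.11286e+01] 3925
t8 plate [ 4.0000e-04 -2.0000e-04  1.7124e+01] 1405
fixture {'x-': (-85.1, 0.0001, 125), 'x+': (91.8, 0.0039, 122), 'y-': (-137.1, -0.0042, 72), 'y+': (137.7, 0.0066, 77)}
plate {'x-': (-48.5, 0.0158, 73), 'x+': (56.8, 0.0177, 75), 'y-': (-78.0, -0.0178, 40), 'y+': (80.1, -0.0063, 39)}
tcp fix -2.7 283.7 z 0.1636 [-0.1 -0.6 -0.5] 15.975
s8 bed [1.00000e-04 4.00000e-04 1.06637e+01] 3799
s8 plate [ 8.00000e-04 -5.00000e-04  1.66543e+01] 1283
```

View pics/s8z.png

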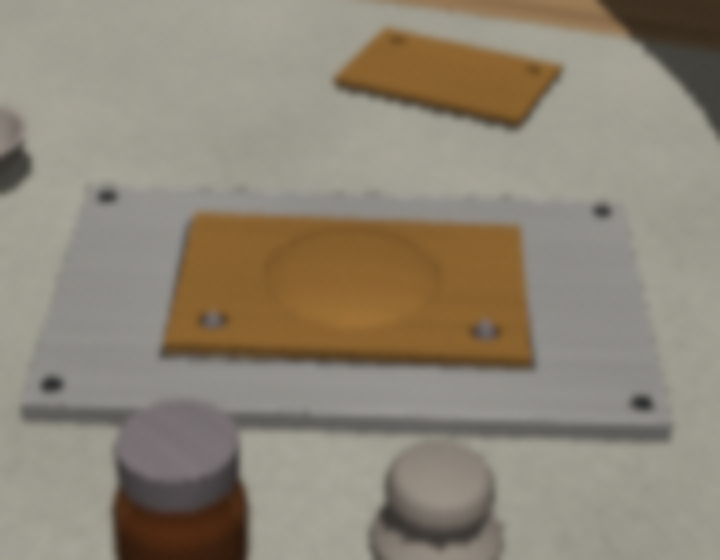

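View pics/t8z.png

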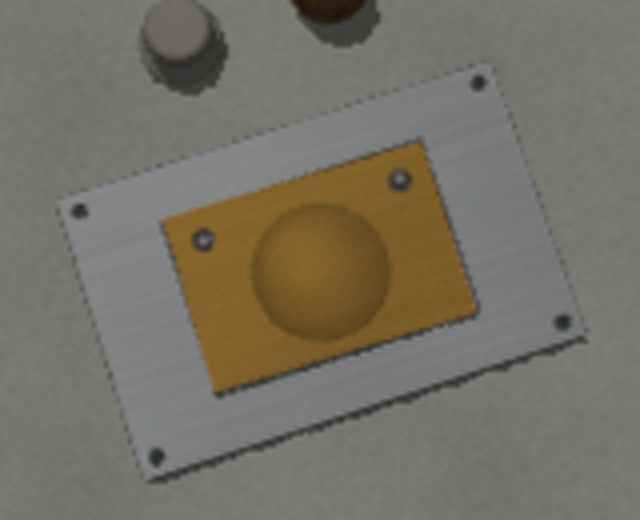

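The plate's top is 6.0 mm above the bed, its slope is below 0.001, and both pins show inside the holes (top crop ≈ (203,240) and (400,180)). The arm is clear, so I'm handing in.

Run:
```python
from workcell import bot
print(bot.job_done())
```

```text
the job is handed in; nothing more can be done
None
```

The plate is seated flat on the fixture with both holes over the pins, and I handed the job in at about 16 s of the 51 s allowed.

I used both fingertips for each push. The first moved the plate about 6 mm in the fixture's +x direction from its −x long edge. The second moved it about 19 mm in −y from its +y short edge, until it dropped over the pins.

**Last checks, after backing the arm off:**
- **Flatness:** both the top and scene cameras put the plate's top face 6.0 mm above the bed, which is its own thickness, with a slope under 0.001.
- **Pins:** both are visible inside their holes in the top view.
- **Position:** from the edges in the top camera, the plate is centred within about 0.5 mm. It is turned about 0.02 rad, which is within the hole clearance.
- **Hole-to-pin distance:** I did not measure this directly. Lying flat, the clearance limits it to about 1.5 mm.
- **Other objects:** the arm did not go near the jar, ornament, brush or dish. I did not re-measure where they stand.

One disagreement: the scene camera's edge positions sit 3–4 mm off in x from the top camera's, for the fixture as well as the plate. That looks like a calibration offset rather than a real shift, because the plate's position relative to the fixture agrees to within about 1.5 mm.

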